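Feed a rivet and hold the lid arm over the die

ROBOT

A 7-joint arm with a two-finger parallel gripper is mounted at the origin on the work surface. World frame = base frame: x ahead of the robot, y to its left, z up, the work surface at z = 0. Lengths are in m, angles in degrees, forces in N, time in s.
With the tool pointing down it reaches from about 0.425 to 0.875 m from the base axis. Payload 4.7 kg.
Tool frame: the origin (TCP) lies at the very end of the fingers, on their centre line; the grasp point (between the pads) lies behind it (env.pinch_z is the z of the grasp point in the tool frame, in m); z points along the fingers, y is the direction in which the jaws open and shut (so a half turn about z gives the same grasp; the last joint's range is limited). The gripper opens to 87 mm and grips with 3 to 60 N. Pads are 19 mm wide; open, the fingers measure 117 mm over their backs; the gripper's body (75 mm by 190 mm) begins 51 mm behind the grasp point.
Start: joints at [71.797, 18.392, -4.016, 83.108, 1.295, 78.541, -3.26], TCP at [0.212, -0.615, 0.223] pointing down, gripper open.
Joint ranges: [-163.93, 163.93], [-17.29, 119.83], [-79.2, 71.16], [3.27, 140.29], [-89.18, 269.18], [5.43, 117.66], [-154.24, 154.24]. Speed limits (degrees/s): [147.25, 147.25, 180, 180, 180, 180, 180].

INTERFACE

Orientations are given as [roll, pitch, yaw] about the fixed x, y, z axes, in that order (R = Rz(yaw) Ry(pitch) Rx(roll)).
In Python, from cell import readout, read_camera, env gives the robot as it stands. The module is installed in compiled form; this text tells all that it offers.
- The arm moves only by the tool servo_tool, never from a script. Its argument "plan" is a list that holds one entry, the list of rows, each a list of 5 numbers: the finger opening in m, from 0 to 0.087, then the shift along the tool's x, y, z in m, then the turn about the tool's z in rad. In form: [[[jaw, x, y, z, yaw], ...]]. A call has 1 to 12 rows; each row is the pose to reach, as a shift and turn from the pose measured when the call began, along the tool's axes at that moment; what a row does not reach only later rows make up. A row lasts 1/12 s, in which the tool goes at most 41.7 mm and 7.16 degrees, less where a joint would pass 70% of its speed; a pose out of reach is approached as far as the arm can. A call with a gripper value outside its range is refused whole. The fingers move at their own pace and stop on an object; "force" is the grip in N (left out, the last holds). Time passes only in rows, so rows that repeat a pose let the fingers close. It gives the time, the measured TCP pose, the force and the opening at its end, in the units of the state.
- readout.get_obs(): the state, without advancing time (a new reading comes with each control period).
- read_camera(name): name is "side" or "top"; returns a dict with "image" (384x512x3 uint8, red, green, blue), "range_z" (384x512 float32, m along the optical axis (not along the pixel's ray), 0 where there is no reading), "mtx" (3x3 intrinsics, pixels), "camera_from_world" (4x4, takes a point from world to camera coordinates). Camera axes: x right, y up, looking along -z (the intrinsics and any distortion apply to the point x, -y, -z); pixel columns grow to the right and rows downward; lengths in m; the calibration is good to about 2 mm. A picture is of the moment at which its call begins.
- env.sign_off(): hands the job in, once; it reports no verdict.
The state is a dict: "time_s": time; "qpos": joint angles; "joint_velocities": joint speeds; "effort": joint torques, N m; "tool_pos": TCP position; "tool_rot": TCP orientation; "force": force on the tool from outside, world axes, zero at the start; "wrist_torque": the same for the moment, N m; "grip_width": finger opening in m.
Only numpy, scipy, OpenCV 4.12 (cv2) and the standard library are available. Lean on these libraries where they do the work, as an engineer would, in place of code of your own. Each camera call takes 0.05 s, during which the arm holds its last target. There are 200 camera calls.

TASK

Load a rivet in the green bench riveter: pull the black knob of its feed slide all the way out until it clicks, then push it fully home again. Then pick up the cast lid arm by its balance point, near its heavy boss, and finish holding it still and level with its rivet eye over the lower die, about an inch (25 mm) above the die, so that I can slip the strap in underneath: do not put it down or let go, do not touch the riveter with it, and leave everything else on the bench where it is.

Things in the scene. Friction and masses are not known exactly. Their poses are not given: they have to be found in the camera images.
- riveter: Green cast bench riveter, fixed. Origin on the bench top under the axis of its dies; z up. Its throat opens towards its -y. Foot: x -60..60, y -60..280 mm, 22 mm high, on it a rib 62 mm wide, 49 mm high. Column: y 162..248 mm. Overarm: 46 mm wide, underside 274 mm high, from the column to over the die. Hand lever thrown back over the column, up to 490 mm.
- die_top (a point): Centre of the top face of the lower die, a steel cylinder 28 mm across on the anvil post (42 mm across), 110 mm above the bench. Its axes are those of the riveter.
- ram_end (a point): Lower end of the raised ram (24 mm across), on the die axis 84 mm above the die. The ram stays up. Its guide, 56 mm across, begins 250 mm above the bench.
- magazine_top (a point): Top of the upright rivet magazine (three thin rods round a stack of brass rivets), 15 mm across, 163 mm above the bench, at x = -43 mm of the riveter. It stands on the feed channel: 34 mm wide, x -18..-88 mm, 69 to 103 mm high. A click housing, 15 mm across and 117 mm high, stands beside it at x = -72 mm.
- feed (a joint): The rivet feed slide, in m: 0 = fully home, 0.036 = fully out (end stop). It slides level along the riveter's own -x (out) and +x (home). A sprung ball clicks over a ridge 4 mm before either end: it takes up to about 9 N to pass, then draws the slide on to the end and keeps it there; in between about 1 N of friction. It starts left part-way out.
- feed_knob (a point): Middle of the black turned knob on the feed slide; moves with it. 27 mm across, full width over 18 mm, axis level along the riveter's x, 87 mm above the bench, on a 10 mm rod; nothing taller than 60 mm below or beside it. At x = -150 mm of the riveter when home, -186 mm when out; it does not turn. The channel's end is 62 mm from it when home.
- lid_arm: Dark cast-iron trunk lid arm, loose, flat on the bench, 0.45 to 0.7 kg: a straight bar 20 mm wide, 10 mm thick, with a round boss (44 mm across, 24 mm high, 18 mm pin on it up to 32 mm) at one end and a flat eye (29 mm across, 8 mm hole) at the other; undersides flush. Origin on the underside, under the balance point; x runs to the eye (centre x = 133 mm; boss x = -67 mm), z up.
- lid_arm_balance (a point): Balance point of the lid arm: on the bar's middle line, 5 mm above its underside, 67 mm from the boss's centre and 133 mm from the eye's.
- lid_arm_eye (a point): Centre of the rivet eye of the lid arm, at its underside.
- mug: Bystander: black mug, 80 mm across, 95 mm high. Origin under its centre.
- glue_tin: Bystander: steel tin, 76 mm across, 100 mm high. Origin under its centre.
- strap_iron: Bystander: plain flat steel strip without boss, 200 x 26 x 6 mm. Origin under its centre.
- hammer: Bystander: hammer lying on the bench.
- slicker: Bystander: turned wooden edge slicker, 38 mm across, 90 mm high, standing. Origin under its centre.
- weight: Bystander: brass paperweight with a small knob, 54 mm across, 60 mm high. Origin under its centre.
- shoe_last: Bystander: wooden shoe last, 220 x 55 mm, about 100 mm high. Origin under its centre.
- rivet_tray: Bystander: flat steel tray of rivets, 100 x 140 x 28 mm. Origin under its centre.
Things that resemble listed ones, but are neither listed nor needed, are in the scene too. There is more than one size of the lid_arm; the one meant has the size given above.

How it is judged (in metres and radians):
On the way, in this order (a step that is already met when the one before it is completed fails the run):
1. the feed slide is pulled all the way out (value of joint feed above 0.033 m), for 0.1 s.
2. the feed slide is pushed fully home (value of joint feed below 0.003 m), for 0.1 s.
3. the lid arm is lifted clear of the bench by its balance point (height (world z) of lid_arm_balance above 0.06 m and x of the grasp point in the frame of lid_arm between -0.018 and 0.018 m and contact force between the fingers and lid_arm above 1 N), for 0.2 s.
At the end, for the whole second after the job is handed in: The feed slide is home (within 3 mm); the lid arm is held in the fingers alone, gripped within 18 mm of its balance point along the bar, still, level within about 5 degrees, the eye's centre within 10 mm of the die's axis and its underside 12 to 40 mm above the die, touching nothing of the riveter (value of joint feed below 0.003 m and horizontal distance between lid_arm_eye and die_top below 0.01 m and z of lid_arm_eye in the frame of die_top between 0.012 and 0.04 m and angle between lid_arm's own z axis and vertical below 0.09 rad and x of the grasp point in the frame of lid_arm between -0.018 and 0.018 m and contact force between the fingers and lid_arm above 1 N and contact force between lid_arm and riveter below 0.3 N and linear speed of lid_arm below 0.02 m/s and angular speed of lid_arm below 0.15 rad/s); the arm keeps its last pose, push and grip.
It fails at once if the lid arm strikes the riveter (contact force between lid_arm and riveter above 2 N).
It fails at once if a bystander is moved more than 20 mm (distance of any of mug, glue_tin, strap_iron, hammer, slicker, weight, shoe_last, rivet_tray from where it was at the start of the episode above 0.02 m).
It also fails if it takes over 66 s, if anything falls off the work surface, if the arm or the gripper's body presses on something with over 40 N, if the wrist force passes 120 N, or if a joint passes its speed limit or range.

## Working session

There is one attempt and no reset: what is moved stays moved. The work goes in short steps, Python scripts to look and compute and a tool call to move; the robot and the scene stay as the last step left them, time stands still between calls to the robot, and variables do not carry over. Pictures are saved under pics/ and viewed, about 8 in all and at most 12, crops included, and the job is handed in when it is done.

Besides the shell and the picture viewer there is one more tool, called after "Request:" as name([rows], argument=value, ...), one row to a line, values as JSON. servo_tool: Moves the arm, as the interface text tells. Its arguments: {"type":"object","properties":{"plan":{"type":"array"},"force":{"type":"number"}},"required":["plan"]}

```bash
mkdir -p pics
cat > h.py <<'E'
import numpy as np, cv2
from cell import readout, read_camera, env
def cam(n):
    c=read_camera(n); c['img']=c['image'][:,:,::-1].copy(); return c
def world(c):  # HxWx3 world points from range
    z=c['range_z']; K=c['mtx']; h,w=z.shape; u,v=np.meshgrid(np.arange(w),np.arange(h))
    P=np.stack([(u-K[0,2])/K[0,0]*z,-(v-K[1,2])/K[1,1]*z,-z,np.ones_like(z)],-1)
    return (P@np.linalg.inv(c['camera_from_world']).T)[...,:3]
def proj(c,p):
    q=c['camera_from_world']@np.r_[p,1]; K=c['mtx']
    return np.array([K[0,0]*q[0]/-q[2]+K[0,2],K[1,1]*-q[1]/-q[2]+K[1,2]])
E
python3 - <<'E'
from h import *
print(readout.get_obs(), env.pinch_z)
for n in('top','side'):
    c=cam(n); np.savez(n+'0.npz',**c); cv2.imwrite(f'pics/{n}0.png',cv2.resize(c['img'],(800,600),interpolation=cv2.INTER_CUBIC)); print(n,c['mtx'],c['camera_from_world'])
E
```

```text
{'time_s': 0.0, 'qpos': array([71.79672154, 18.43961262, -4.01718467, 83.17610212,  1.2945757 ,
       78.53974552, -3.25897795]), 'joint_velocities': array([ 0.03944603, -0.0268291 , -0.0356672 ,  0.0252092 , -0.00562679,
       -0.04137576,  0.03329379]), 'effort': array([-4.98379013e-04, -4.91291034e+01, -4.04067300e-01, -3.12537825e+01,
       -6.39946223e-02,  4.35722864e-02,  1.47108813e-04]), 'tool_pos': array([ 0.21152822, -0.61402761,  0.22144495]), 'tool_rot': array([-1.79889767e+02,  4.81921202e-03,  1.90155655e+01]), 'force': array([-0.8226916 , -0.48927191,  0.32665431]), 'wrist_torque': array([ 0.01620117,  0.00366374, -0.02150382]), 'grip_width': 0.08708225577994448} -0.0187
top [[489.07861151   0.         260.1351749 ]
 [  0.         489.07861151 188.96828422]
 [  0.           0.           1.        ]] [[ 0.02122721 -0.99976393 -0.00463602 -0.0166878 ]
 [ 0.9835494   0.02005047  0.17952313 -0.56500165]
 [-0.1793878  -0.00837053  0.98374283 -1.6470359 ]
 [ 0.          0.          0.          1.        ]]
side [[390.67119683   0.         261.82673601]
 [  0.         390.67119683 191.16737041]
 [  0.           0.           1.        ]] [[-0.42467282 -0.90527696 -0.01125276  0.22225012]
 [ 0.49090393 -0.2406949   0.83730478 -0.40872844]
 [-0.76070121  0.35005655  0.5466206  -1.0874358 ]
 [ 0.          0.          0.          1.        ]]
```

View pics/top0.png

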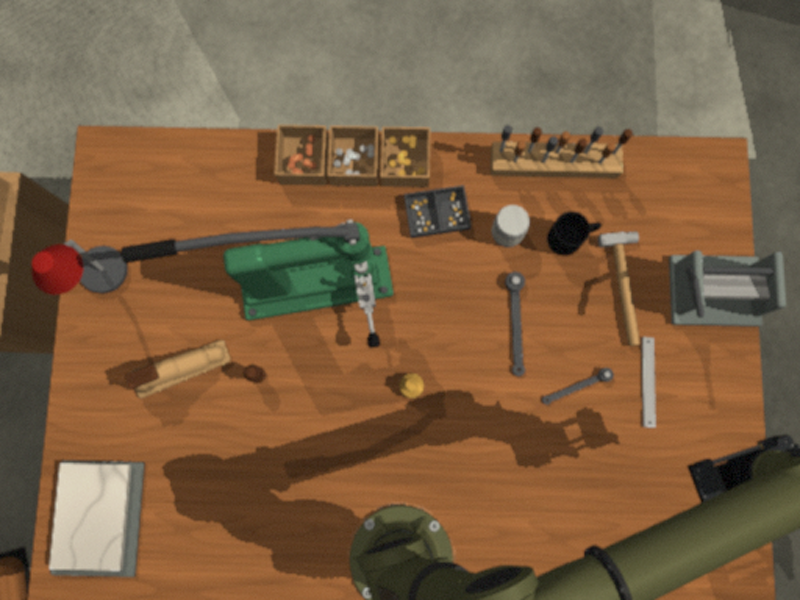

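View pics/side0.png

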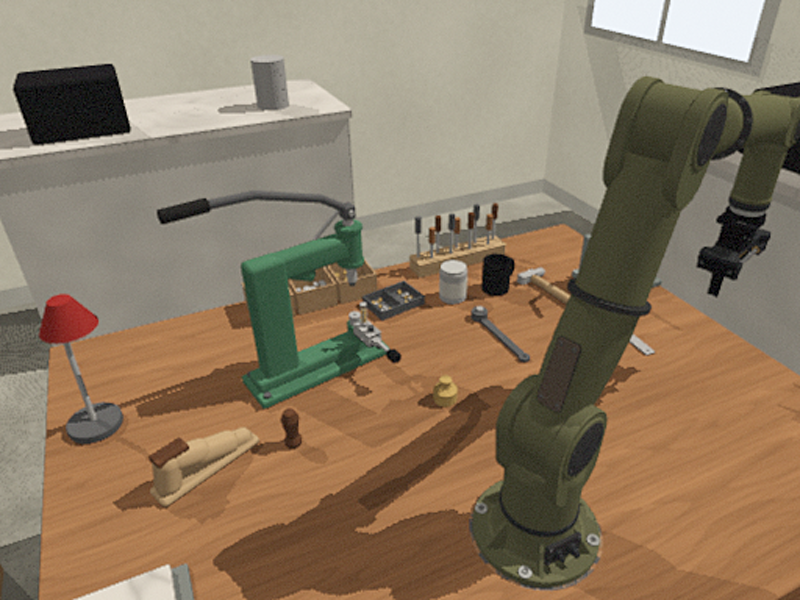

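Top view: the riveter is at (300,270), with its knob at (373,340) at the end of the channel. Lid arm candidates are the large one, boss (515,281) to eye (519,371), the small one, boss (607,375) to eye (546,400), and the plain strap (649,382). The large one should span 200 mm, so I'll check that now.

```bash
python3 - <<'E'
from h import *
for n in('top','side'):
    c=dict(np.load(n+'0.npz')); W=world(c); I=c['img'].astype(int); mx=I.max(2); mn=I.min(2); hsv=cv2.cvtColor(c['img'],cv2.COLOR_BGR2HSV)
    z=W[...,2]; wood=(np.abs(z)<.004)&(W[...,0]<.9)&(hsv[...,1]>90)
    print(n,'bench z',np.median(z[wood]))
    def rep(name,m):
        k,l,s,ce=cv2.connectedComponentsWithStats(m.astype(np.uint8))
        for i in range(1,k):
            if s[i,4]>15:
                p=W[l==i]; r=cv2.minAreaRect((p[:,:2]*1000).astype(np.float32))
                print(name,ce[i].round(1),s[i,4],'med',np.median(p,0).round(4),'min',p.min(0).round(3),'max',p.max(0).round(3),'rect',np.round(r[0]),np.round(r[1]),round(r[2],1))
    grey=(mx-mn<30)&(W[...,0]>.3)&(W[...,0]<.95)&(W[...,1]<-.05)&(W[...,1]>-.7)&(z>.004)&(z<.05)&(c['range_z']>0)
    rep('grey',grey)
    blk=(mx<45)&(z>.06)&(z<.11)&(W[...,0]>.3)&(W[...,0]<.7)&(W[...,1]<.3)&(W[...,1]>-.15)
    rep('blk',blk)
    grn=(hsv[...,0]>60)&(hsv[...,0]<95)&(hsv[...,1]>90)&(c['range_z']>0)
    rep('greenfoot',grn&(z>.012)&(z<.03)); rep('green arm',grn&(z>.28)&(z<.4)); rep('rib',grn&(z>.042)&(z<.056))
    met=(mx-mn<60)&(W[...,0]>.4)&(W[...,0]<.85)&(W[...,1]<.3)&(W[...,1]>-.08)&(c['range_z']>0)
    rep('chan',met&(z>.095)&(z<.108)); rep('mag',met&(z>.15)&(z<.17)); rep('rod',met&(z>.08)&(z<.095))
E
python3 - <<'E'
import cv2
a=cv2.imread('pics/top0.png');b=cv2.imread('pics/side0.png')
import numpy as np
A=cv2.resize(a[200:420,320:680],(800,489));cv2.imwrite('pics/crop1.png',A)
E
```

```text
top bench z 6.483402266566074e-05
grey [286.7 135. ] 449 med [ 0.7718 -0.0942  0.0102] min [ 0.718 -0.149  0.004] max [ 0.831 -0.05   0.038] rect [775. -91.] [100. 100.] 10.4
grey [365.  146.6] 178 med [ 0.7353 -0.3791  0.0112] min [ 0.706 -0.403  0.004] max [ 0.754 -0.346  0.049] rect [ 730. -375.] [57. 48.] 88.6
grey [321.9 152.9] 68 med [ 0.7002 -0.2186  0.0286] min [ 0.693 -0.263  0.006] max [ 0.738 -0.198  0.05 ] rect [ 709. -224.] [73. 28.] 63.7
grey [356.4 157.1] 79 med [ 0.6872 -0.3418  0.0267] min [ 0.676 -0.382  0.004] max [ 0.731 -0.326  0.049] rect [ 697. -347.] [73. 26.] 46.8
grey [394.6 152.4] 174 med [ 0.7123 -0.4805  0.0255] min [ 0.697 -0.532  0.005] max [ 0.727 -0.442  0.039] rect [ 715. -487.] [25. 88.] 9.4
grey [439.8 192.8] 498 med [ 0.5546 -0.6198  0.0211] min [ 0.52  -0.7    0.004] max [ 0.675 -0.601  0.05 ] rect [ 597. -651.] [ 99. 154.] 89.5
grey [452.9 166.4] 41 med [ 0.6668 -0.6885  0.0217] min [ 0.654 -0.7    0.013] max [ 0.676 -0.675  0.035] rect [ 665. -688.] [24. 22.] 88.6
grey [330.  203.5] 373 med [ 0.5303 -0.2524  0.0129] min [ 0.397 -0.27   0.004] m
[... 3545 characters left out ...]
max [0.621 0.115 0.108] rect [576.  95.] [96. 35.] 12.6
chan [184.3 224.9] 28 med [0.5583 0.2794 0.1008] min [0.553 0.261 0.095] max [0.568 0.299 0.106] rect [559. 280.] [10. 40.] 10.6
chan [251.4 225.8] 26 med [0.4546 0.0718 0.0988] min [0.442 0.06  0.096] max [0.467 0.08  0.101] rect [454.  70.] [19. 24.] 84.3
mag [181.9 211.2] 53 med [0.5589 0.2814 0.1606] min [0.551 0.26  0.15 ] max [0.567 0.299 0.17 ] rect [559. 279.] [10. 40.] 10.5
rod [239.3 219.1] 140 med [0.5263 0.0842 0.0893] min [0.44  0.055 0.08 ] max [0.63  0.121 0.095] rect [537.  86.] [195.  34.] 14.2
rod [184.5 228. ] 36 med [0.5583 0.2816 0.0875] min [0.55  0.263 0.08 ] max [0.567 0.3   0.095] rect [559. 281.] [ 8. 40.] 17.2
```

View pics/crop1.png

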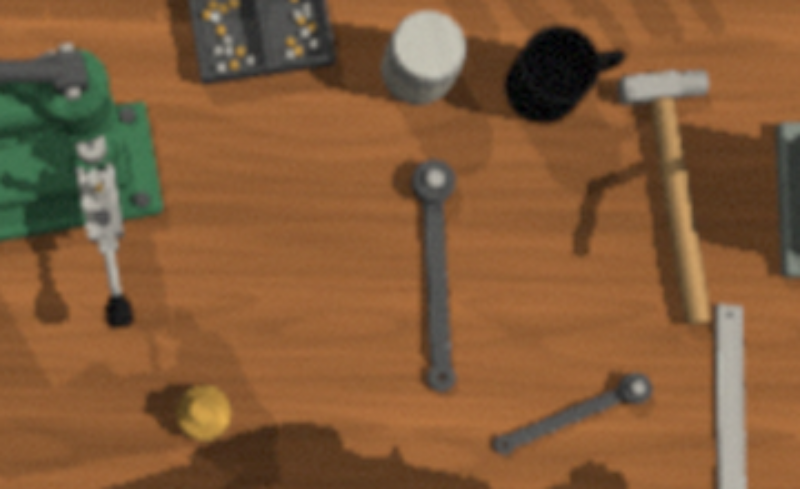

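The crop shows the large arm with its boss at (434,180) and its eye at (440,378). It measures about 234 mm overall against 236 nominal, so it is the one meant. The small arm is only about 165 mm and the strap has no boss. The knob is at (119,311). The two cameras disagree by 5–8 mm, so I'll correct against the gripper from near.

```bash
cat >> h.py <<'E'
def go(x,y,z,yaw):
    o=readout.get_obs(); p=o['tool_pos']; r=o['tool_rot']
    from scipy.spatial.transform import Rotation as R
    M=R.from_euler('xyz',r,degrees=True)
    d=M.inv().apply(np.array([x,y,z])-p)
    t=-((yaw-r[2]+180)%360-180)
    print('t',round(o['time_s'],2),'tcp',p.round(4),r.round(2),'q7',o['qpos'][6].round(1),'F',o['force'].round(1),'w',round(o['grip_width'],4),'-> shift',d.round(4),'turn',round(np.radians(t),4))
E
python3 -c "
from h import *
go(.5,-.3,.3,100)"
```

```text
t 0.1 tcp [ 0.2115 -0.6141  0.2216] [-179.9     0.     19.01] q7 -3.3 F [-0.5 -0.1  0.5] w 0.0868 -> shift [ 0.375  -0.2031 -0.0781] turn -1.4135
```

Request:
servo_tool([
  [[0.087, 0.034, -0.018, -0.007, -0.12], [0.087, 0.068, -0.037, -0.014, -0.24], [0.087, 0.102, -0.055, -0.021, -0.36], [0.087, 0.136, -0.074, -0.028, -0.48], [0.087, 0.17, -0.092, -0.035, -0.6], [0.087, 0.205, -0.11, -0.042, -0.72], [0.087, 0.24, -0.129, -0.049, -0.84], [0.087, 0.273, -0.148, -0.056, -0.96], [0.087, 0.307, -0.166, -0.063, -1.08], [0.087, 0.341, -0.185, -0.07, -1.2], [0.087, 0.375, -0.203, -0.078, -1.32], [0.087, 0.375, -0.203, -0.078, -1.41]],
])

```text
time_s: 1.1
tool_pos: [0.5065, -0.2907, 0.3015]
tool_rot: [179.7, -0.3, 100.9]
force: [0.7, 1.3, 0.4]
grip_width: 0.0871
```

```bash
python3 -c "
from h import *
go(.455,.066,.19,190.7)"
```

```text
t 1.1 tcp [ 0.5065 -0.2907  0.3015] [179.66  -0.25 100.9 ] q7 34.7 F [0.7 1.3 0.4] w 0.0871 -> shift [0.3595 0.0162 0.1132] turn -1.5673
```

Request:
servo_tool([
  [[0.087, 0.033, 0.001, 0.01, -0.12], [0.087, 0.066, 0.003, 0.02, -0.24], [0.087, 0.1, 0.004, 0.03, -0.36], [0.087, 0.133, 0.006, 0.04, -0.48], [0.087, 0.166, 0.007, 0.05, -0.6], [0.087, 0.2, 0.009, 0.06, -0.72], [0.087, 0.233, 0.01, 0.07, -0.84], [0.087, 0.266, 0.012, 0.08, -0.96], [0.087, 0.3, 0.013, 0.09, -1.08], [0.087, 0.333, 0.015, 0.1, -1.2], [0.087, 0.36, 0.016, 0.113, -1.32], [0.087, 0.36, 0.016, 0.113, -1.44]],
])

```text
time_s: 2.1
tool_pos: [0.4518, 0.0728, 0.1882]
tool_rot: [179.6, 0.1, -175.8]
force: [0.1, -0.4, 0.1]
grip_width: 0.087
```

Run:
```python
from h import *
go(.455,.066,.14,190.7)
o=readout.get_obs()['tool_pos']
for n in('top','side'):
    c=cam(n); np.savez(n+'1.npz',**c); print(n,proj(c,o))
    u,v=proj(c,[.457,.066,.1]).astype(int); u0=max(0,u-64);v0=max(0,v-60)
    cv2.imwrite(f'pics/{n}1.png',cv2.resize(c['img'][v0:v0+96,u0:u0+128],(400,300),interpolation=cv2.INTER_CUBIC)); print(u0,v0)
a=np.hstack([cv2.imread('pics/top1.png'),cv2.imread('pics/side1.png')]); cv2.imwrite('pics/b1.png',a)
```

```text
t 2.1 tcp [0.4518 0.0728 0.1882] [ 1.7960e+02  1.1000e-01 -1.7576e+02] q7 85.3 F [ 0.1 -0.4  0.1] w 0.087 -> shift [-0.0026 -0.0073  0.0481] turn -0.1128
top [234.55914197 216.01578989]
174 157
side [250.54432677 205.2305686 ]
188 164
```

View pics/b1.png

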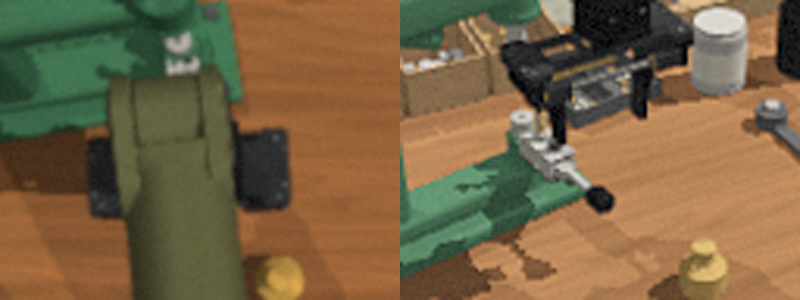

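The side crop shows the fingertips at about (560,145) and (640,118), straddling the knob at (600,198). Projected TCP and fingertip midpoint agree within about 1.5 px. I'll go down around the knob with the jaws open and check the centring there.

Request:
servo_tool([
  [[0.087, 0, -0.003, 0.01, -0.1], [0.087, -0.003, -0.005, 0.03, -0.2], [0.087, -0.003, -0.005, 0.05, -0.235], [0.087, -0.003, -0.005, 0.07, -0.235], [0.087, -0.003, -0.005, 0.09, -0.235], [0.087, -0.003, -0.005, 0.11, -0.235], [0.087, -0.003, -0.005, 0.12, -0.235], [0.087, -0.003, -0.005, 0.12, -0.235], [0.087, -0.003, -0.005, 0.12, -0.235]],
])

```text
time_s: 2.95
tool_pos: [0.4577, 0.0628, 0.0697]
tool_rot: [179.8, 0.3, -163.1]
force: [1.2, 0.5, 0.3]
grip_width: 0.0865
```

Run:
```python
from h import *
go(.456,.068,.068,190.7)
o=readout.get_obs()['tool_pos']
c=cam('side'); np.savez('side2.npz',**c); print(proj(c,o),proj(c,o+[0,0,.0187]))
cv2.imwrite('pics/s2.png',cv2.resize(c['img'][180:252,210:306],(800,600),interpolation=cv2.INTER_CUBIC))
```

```text
t 2.95 tcp [0.4577 0.0628 0.0697] [ 179.77    0.26 -163.08] q7 91.7 F [1.2 0.5 0.3] w 0.0865 -> shift [0.0002 0.0055 0.0017] turn 0.1085
[253.37484313 231.15274164] [253.2513586  226.97198588]
```

View pics/s2.png

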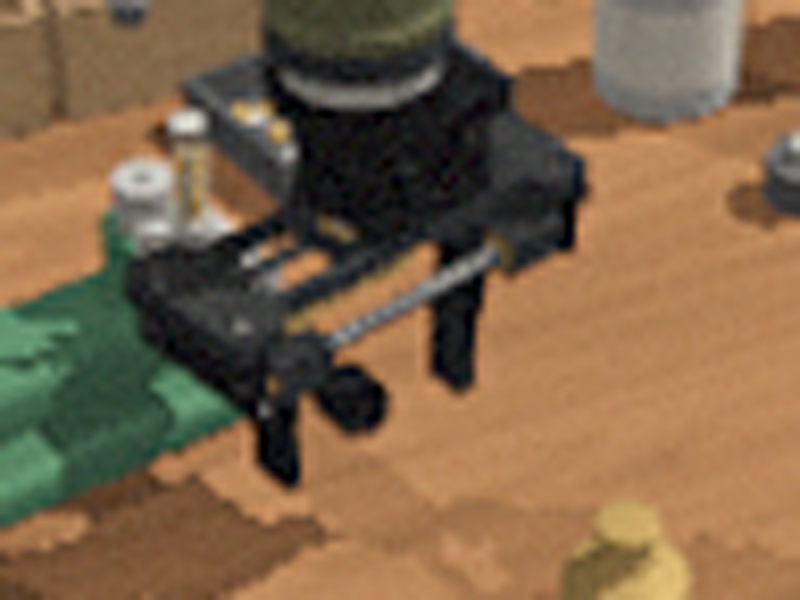

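The fingers straddle the knob at (352,398). The jaw midpoint is about 15 px to its right, so I'll shift 5.5 mm along +y, which also agrees with the estimate. Then I'll correct the yaw and close.

Request:
servo_tool([
  [[0.087, 0, 0.0055, 0.0015, 0.06], [0.087, 0, 0.0055, 0.0015, 0.108], [0.06, 0, 0.0055, 0.0015, 0.108], [0.04, 0, 0.0055, 0.0015, 0.108], [0.03, 0, 0.0055, 0.0015, 0.108], [0.02, 0, 0.0055, 0.0015, 0.108], [0.015, 0, 0.0055, 0.0015, 0.108], [0.015, 0, 0.0055, 0.0015, 0.108], [0.015, 0, 0.0055, 0.0015, 0.108], [0.015, 0, 0.0055, 0.0015, 0.108]],
], force=40)

```text
time_s: 3.83
tool_pos: [0.4568, 0.0683, 0.0689]
tool_rot: [179.8, 0.3, -169.2]
force: [-0.3, 1.2, -0.7]
grip_width: 0.0414
```

Run:
```python
from h import *
o=readout.get_obs()['tool_pos']
go(*(o),190.7)
```

```text
t 3.83 tcp [0.4568 0.0683 0.0689] [ 179.77    0.32 -169.23] q7 84.9 F [-0.3  1.2 -0.7] w 0.0414 -> shift [0. 0. 0.] turn 0.0013
```

Fingers are still closing.

Request:
servo_tool([
  [[0.015, 0, 0, 0, 0], [0.015, 0, 0, 0, 0], [0.015, 0, 0, 0, 0], [0.015, 0, 0, 0, 0], [0.015, 0, 0, 0, 0], [0.015, 0, 0, 0, 0], [0.015, 0, 0, 0, 0]],
])

```text
time_s: 4.42
tool_pos: [0.4567, 0.0687, 0.0689]
tool_rot: [179.7, 0.3, -169.2]
force: [-0.3, 2.6, -0.3]
grip_width: 0.0257
```

Gripped at 25.7 mm with little side force. Now I'll pull out along tool +x, which is the riveter's −x.

Request:
servo_tool([
  [[0.015, 0.003, 0, 0, 0], [0.015, 0.006, 0, 0, 0], [0.015, 0.009, 0, 0, 0], [0.015, 0.012, 0, 0, 0], [0.015, 0.015, 0, 0, 0], [0.015, 0.018, 0, 0, 0], [0.015, 0.021, 0, 0, 0], [0.015, 0.024, 0, 0, 0], [0.015, 0.026, 0, 0, 0], [0.015, 0.028, 0, 0, 0], [0.015, 0.029, 0, 0, 0], [0.015, 0.03, 0, 0, 0]],
])

```text
time_s: 5.42
tool_pos: [0.4349, 0.0645, 0.0693]
tool_rot: [179.7, 1.4, -169.2]
force: [28.1, 6.8, -33.5]
grip_width: 0.0259
```

Request:
servo_tool([
  [[0.015, 0.001, 0, 0, 0], [0.015, 0.001, 0, 0, 0], [0.015, 0.001, 0, 0, 0]],
])

```text
time_s: 5.67
tool_pos: [0.4352, 0.0646, 0.069]
tool_rot: [179.7, 1.6, -169.2]
force: [8.2, 3.7, -11.9]
grip_width: 0.0257
```

Run:
```python
from h import *
o=readout.get_obs();print(o['qpos'],o['force'],o['wrist_torque'])
c=cam('side');cv2.imwrite('pics/s3.png',cv2.resize(c['img'][180:252,210:306],(800,600),interpolation=cv2.INTER_CUBIC))
```

```text
[ 34.44702105   1.69362619 -45.99392107 121.81570823   1.09263417
  55.36841911  88.66372672] [  8.2353694    3.6704134  -11.87387149] [ 0.66899625 -1.65872081 -0.03406215]
```

View pics/s3.png

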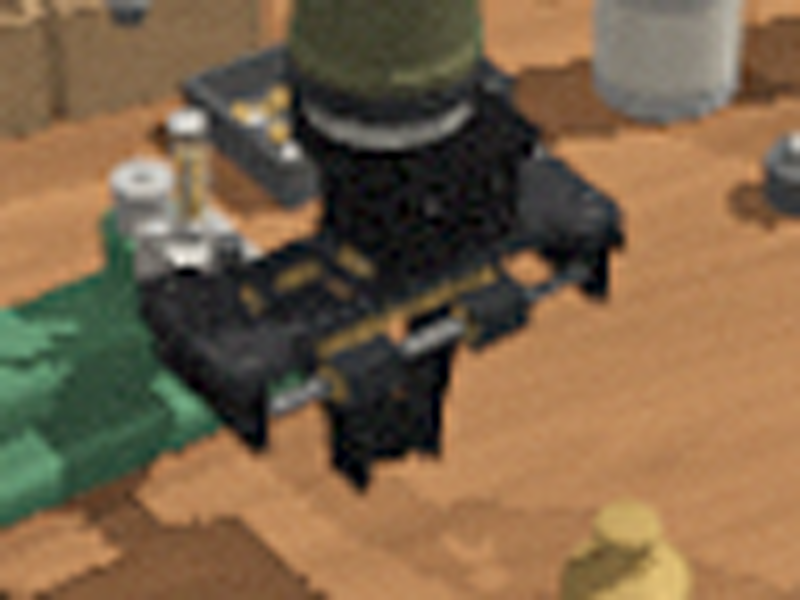

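The side crop shows the knob between the pads at (390,420), with the magazine and housing untouched at (190,150) and (145,190). The force rose to 28 N, well above the 9 N click, and then relaxed with no motion, so this is the end stop. A 36 mm travel back home will confirm it.

Request:
servo_tool([
  [[0.015, -0.003, 0, 0, 0], [0.015, -0.006, 0, 0, 0], [0.015, -0.01, 0, 0, 0], [0.015, -0.014, 0, 0, 0], [0.015, -0.018, 0, 0, 0], [0.015, -0.022, 0, 0, 0], [0.015, -0.026, 0, 0, 0], [0.015, -0.03, 0, 0, 0], [0.015, -0.033, 0, 0, 0], [0.015, -0.036, 0, 0, 0], [0.015, -0.038, 0, 0, 0], [0.015, -0.038, 0, 0, 0]],
])

```text
time_s: 6.72
tool_pos: [0.4707, 0.0715, 0.069]
tool_rot: [179.6, 1.4, -169.2]
force: [-4.8, 1.3, -6.2]
grip_width: 0.0258
```

Run:
```python
from h import *
o=readout.get_obs()['tool_pos']; a=np.array([.4352,.0646,.069]);print(np.linalg.norm((o-a)[:2]),np.degrees(np.arctan2(*(o-a)[1::-1])))
go(*(o),190.7)
```

```text
0.03613792262318638 10.938594606808119
t 6.72 tcp [0.4707 0.0715 0.069 ] [ 179.63    1.36 -169.21] q7 84.2 F [-4.8  1.3 -6.2] w 0.0258 -> shift [0. 0. 0.] turn 0.0016
```

Request:
servo_tool([
  [[0.015, -0.002, 0, 0, 0], [0.015, -0.004, 0, 0, 0], [0.015, -0.005, 0, 0, 0], [0.015, -0.005, 0, 0, 0]],
])

```text
time_s: 7.05
tool_pos: [0.4706, 0.0714, 0.0687]
tool_rot: [179.7, 0.6, -169.2]
force: [-17.7, -0.8, 12.8]
grip_width: 0.0255
```

The slide is hard against home: 36.1 mm of travel along 10.9°, then 18 N with no motion. I'll release and go up.

Request:
servo_tool([
  [[0.087, 0.001, 0, 0, 0], [0.087, 0.001, 0, 0, 0], [0.087, 0.001, 0, 0, 0], [0.087, 0.001, 0, 0, 0], [0.087, 0.001, 0, 0, 0], [0.087, 0.001, 0, 0, 0], [0.087, 0.001, 0, -0.02, 0], [0.087, 0.001, 0, -0.05, 0], [0.087, 0.001, 0, -0.08, 0], [0.087, 0.001, 0, -0.11, 0], [0.087, 0.001, 0, -0.14, 0], [0.087, 0.001, 0, -0.15, 0]],
])

```text
time_s: 8.05
tool_pos: [0.4705, 0.0705, 0.2232]
tool_rot: [179.8, 1.0, -169.2]
force: [0.5, -0.1, 0.9]
grip_width: 0.0863
```

Run:
```python
from h import *
for n in('top','side'):
    c=dict(np.load(n+'0.npz')); W=world(c); I=c['img'].astype(int); mx=I.max(2); mn=I.min(2); z=W[...,2]
    b=(mx-mn<30)&(W[...,0]>.38)&(W[...,0]<.65)&(abs(W[...,1]+.248)<.04)&(c['range_z']>0)
    bar=W[b&(z>.006)&(z<.014)&(W[...,0]>.43)&(W[...,0]<.57)]
    f=np.polyfit(bar[:,0],bar[:,1],1); al=W[b&(z>.003)]
    boss=W[b&(z>.02)&(z<.035)]
    print(n,'bar n',len(bar),'z',np.median(bar[:,2]).round(4),'yaw',np.degrees(np.arctan(f[0])).round(2),'y at .54',np.polyval(f,.54).round(4),'x',al[:,0].min().round(3),'boss',len(boss),boss.min(0).round(3),boss.max(0).round(3), 'brass/last', )
go(.545,-.247,.2,180)
```

```text
top bar n 119 z 0.0103 yaw 2.39 y at .54 -0.2521 x 0.397 boss 85 [ 0.417 -0.268  0.02 ] [ 0.628 -0.229  0.035] brass/last
side bar n 111 z 0.0097 yaw 1.97 y at .54 -0.2455 x 0.394 boss 49 [ 0.584 -0.263  0.02 ] [ 0.626 -0.225  0.035] brass/last
t 8.05 tcp [0.4705 0.0705 0.2232] [ 179.81    1.03 -169.21] q7 91.9 F [ 0.5 -0.1  0.9] w 0.0863 -> shift [-0.0133 -0.3259  0.0223] turn 0.1883
```

Bar measurements: top z 10 mm (matches), axis yaw +2.2°, boss centre x≈0.606, eye centre x≈0.41. That puts the balance point at about (0.541, −0.249), with tool yaw 182.

Request:
servo_tool([
  [[0.087, 0, -0.03, 0, 0.02], [0.087, 0, -0.06, 0, 0.04], [0.087, -0.002, -0.09, 0, 0.06], [0.087, -0.004, -0.12, 0.005, 0.08], [0.087, -0.006, -0.15, 0.01, 0.1], [0.087, -0.008, -0.18, 0.02, 0.12], [0.087, -0.01, -0.21, 0.03, 0.14], [0.087, -0.01, -0.24, 0.05, 0.15], [0.087, -0.01, -0.27, 0.07, 0.15], [0.087, -0.01, -0.3, 0.09, 0.15], [0.087, -0.01, -0.327, 0.11, 0.15], [0.087, -0.01, -0.327, 0.12, 0.15]],
])

```text
time_s: 9.05
tool_pos: [0.5414, -0.2551, 0.0983]
tool_rot: [179.7, 0.8, -178.3]
force: [-1.6, -1.9, -0.0]
grip_width: 0.0872
```

Run:
```python
from h import *
go(.541,-.249,.05,182.2)
o=readout.get_obs()['tool_pos']
c=cam('side'); print(proj(c,o),proj(c,[o[0],o[1],.01]),proj(c,[.541,-.249,.01]))
u,v=proj(c,[.541,-.249,.01]).astype(int);print(u-48,v-40)
cv2.imwrite('pics/s4.png',cv2.resize(c['img'][v-40:v+32,u-48:u+48],(800,600),interpolation=cv2.INTER_CUBIC))
```

```text
t 9.05 tcp [ 0.5414 -0.2551  0.0983] [ 179.71    0.79 -178.26] q7 107.0 F [-1.6 -1.9 -0. ] w 0.0872 -> shift [0.0009 0.0058 0.0483] turn -0.0081
[318.36090424 190.97792826] [316.88265068 209.2264274 ] [315.65796882 209.66527301]
267 169
```

View pics/s4.png

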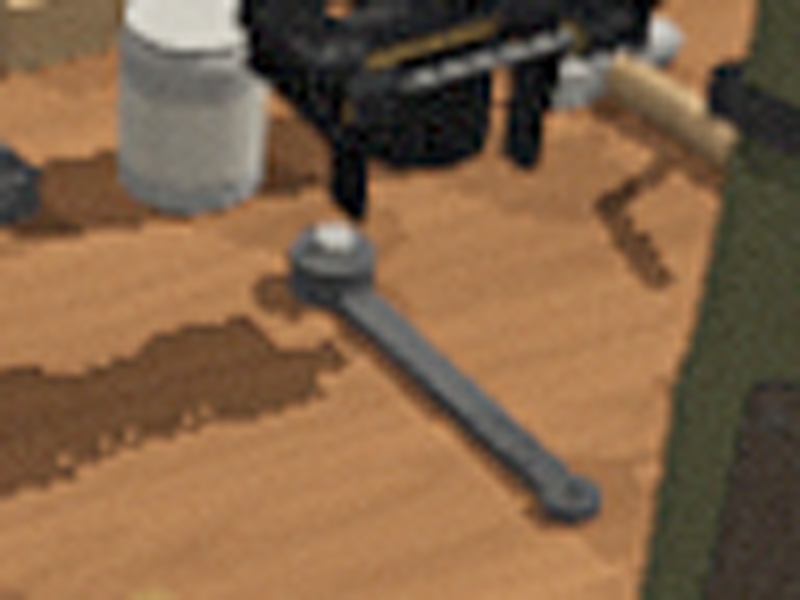

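In the side crop the boss is at (332,262) and the eye at (570,495), so the balance point is about (412,347). My target, with the observed TCP bias added, projects to (414,345), which agrees. Descending and gripping.

Request:
servo_tool([
  [[0.087, 0.001, 0.006, 0.02, 0], [0.087, 0.001, 0.006, 0.045, 0], [0.087, 0.001, 0.006, 0.065, 0], [0.087, 0.001, 0.006, 0.08, 0], [0.087, 0.001, 0.006, 0.09, 0], [0.087, 0.001, 0.006, 0.094, 0], [0.06, 0.001, 0.006, 0.095, 0], [0.04, 0.001, 0.006, 0.095, 0], [0.03, 0.001, 0.006, 0.095, 0], [0.03, 0.001, 0.006, 0.095, 0], [0.03, 0.001, 0.006, 0.095, 0], [0.03, 0.001, 0.006, 0.095, 0]],
])

```text
time_s: 10.1
tool_pos: [0.5408, -0.2444, 0.0027]
tool_rot: [179.5, 0.7, -178.1]
force: [0.6, -0.4, 0.2]
grip_width: 0.0549
```

```bash
python3 -c "
from h import *
go(.541,-.249,.0025,182.2)"
```

```text
t 10.1 tcp [ 0.5408 -0.2444  0.0027] [ 179.53    0.7  -178.14] q7 103.5 F [ 0.6 -0.4  0.2] w 0.0549 -> shift [-0.     -0.0046  0.0001] turn -0.0059
```

Request:
servo_tool([
  [[0.05, 0, -0.0045, 0, 0], [0.03, 0, -0.0045, 0, 0], [0.01, 0, -0.0045, 0, 0], [0.01, 0, -0.0045, 0, 0], [0.01, 0, -0.0045, 0, 0], [0.01, 0, -0.0045, 0, 0], [0.01, 0, -0.0045, 0, 0], [0.01, 0, -0.0045, 0, 0], [0.01, 0, -0.0045, 0, 0], [0.01, 0, -0.0045, 0, 0], [0.01, 0, -0.0045, 0, 0], [0.01, 0, -0.0045, 0, 0]],
], force=55)

```text
time_s: 11.1
tool_pos: [0.541, -0.2485, 0.0026]
tool_rot: [179.5, 0.7, -178.1]
force: [-0.4, 2.1, 1.4]
grip_width: 0.0192
```

```bash
python3 -c "
from h import *
go(.541,-.249,.1025,182.2)"
```

```text
t 11.1 tcp [ 0.541  -0.2485  0.0026] [ 179.51    0.69 -178.12] q7 103.9 F [-0.4  2.1  1.4] w 0.0192 -> shift [-0.0012  0.0004 -0.0999] turn -0.0056
```

Gripped at 19.2 mm. Lifting now.

Request:
servo_tool([
  [[0.01, 0, 0, -0.008, 0], [0.01, 0, 0, -0.02, 0], [0.01, 0, 0, -0.035, 0], [0.01, 0, 0, -0.05, 0], [0.01, 0, 0, -0.065, 0], [0.01, 0, 0, -0.08, 0], [0.01, 0, 0, -0.095, 0], [0.01, 0, 0, -0.11, 0], [0.01, 0, 0, -0.125, 0], [0.01, 0, 0, -0.135, 0], [0.01, 0, 0, -0.14, 0], [0.01, 0, 0, -0.14, 0]],
])

```text
time_s: 12.1
tool_pos: [0.5398, -0.2502, 0.144]
tool_rot: [179.6, 0.8, -178.1]
force: [0.9, -0.3, -6.0]
grip_width: 0.0191
```

Run:
```python
from h import *
c=cam('side');W=world(c);I=c['img'].astype(int);z=W[...,2]
o=readout.get_obs()['tool_pos']
print(readout.get_obs()['force'],readout.get_obs()['wrist_torque'])
m=(I.max(2)-I.min(2)<30)&(z>.12)&(z<.2)&(abs(W[...,1]-o[1])<.03)&(W[...,0]>.37)&(W[...,0]<.68)&(c['range_z']>0)
p=W[m]
for a in np.arange(.38,.66,.02):
    s=p[abs(p[:,0]-a)<.01]
    if len(s):print(round(a,2),len(s),np.median(s,0).round(4),s[:,2].max().round(3))
go(.642,-.19,.155,100.9)
```

```text
[-0.03954412  0.24148878 -5.43340483] [ 0.08843068 -0.06831344 -0.01756505]
0.4 23 [ 0.4008 -0.25    0.1506] 0.154
0.42 22 [ 0.4195 -0.2532  0.1508] 0.154
0.44 18 [ 0.4399 -0.2499  0.1508] 0.154
0.46 20 [ 0.46   -0.2495  0.1515] 0.153
0.48 17 [ 0.4784 -0.2488  0.1509] 0.154
0.5 21 [ 0.4999 -0.2467  0.1506] 0.154
0.52 68 [ 0.5268 -0.2446  0.1692] 0.199
0.54 81 [ 0.5356 -0.2455  0.1667] 0.199
0.56 4 [ 0.5602 -0.2384  0.147 ] 0.151
0.58 25 [ 0.5858 -0.2406  0.1535] 0.165
0.6 10 [ 0.598  -0.2396  0.1648] 0.175
t 12.15 tcp [ 0.5393 -0.25    0.1429] [ 179.54    0.71 -178.13] q7 108.0 F [-0.   0.2 -5.4] w 0.0188 -> shift [-0.1048  0.0567 -0.0104] turn 1.4131
```

The bar hangs level (top at 0.151 m along its whole length), weight 5.4 N. I'll turn it clear of the riveter, then bring it in from the throat side.

Request:
servo_tool([
  [[0.01, -0.004, 0.002, -0.003, 0.06], [0.01, -0.013, 0.007, -0.006, 0.17], [0.01, -0.022, 0.012, -0.009, 0.29], [0.01, -0.031, 0.017, -0.012, 0.41], [0.01, -0.04, 0.022, -0.015, 0.53], [0.01, -0.05, 0.027, -0.015, 0.65], [0.01, -0.06, 0.032, -0.015, 0.77], [0.01, -0.07, 0.038, -0.015, 0.89], [0.01, -0.08, 0.044, -0.015, 1.01], [0.01, -0.09, 0.049, -0.015, 1.13], [0.01, -0.1, 0.054, -0.015, 1.25], [0.01, -0.105, 0.057, -0.015, 1.35]],
])

```text
time_s: 13.15
tool_pos: [0.6425, -0.1881, 0.1576]
tool_rot: [179.3, -0.4, 104.3]
force: [-0.1, 0.4, -5.8]
grip_width: 0.0189
```

Run:
```python
from h import *
go(.642,-.12,.15,100.9)
for n in('top','side'):
    c=cam(n);np.savez(n+'5.npz',**c);W=world(c);I=c['img'].astype(int);z=W[...,2]
    m=(I.max(2)-I.min(2)<30)&(z>.14)&(z<.17)&(W[...,1]>-.15)&(W[...,1]<.0)&(abs(W[...,0]-.63)<.05)&(c['range_z']>0)
    p=W[m];print(n,len(p),p.min(0),p.max(0))
    e=p[p[:,1]>p[:,1].max()-.03];print(np.median(e,0),(e.min(0)+e.max(0))/2)
    f=np.polyfit(p[:,1],p[:,0],1);print(np.degrees(np.arctan(f[0])))
```

```text
t 13.15 tcp [ 0.6425 -0.1881  0.1576] [179.29  -0.43 104.27] q7 23.1 F [-0.1  0.4 -5.8] w 0.0189 -> shift [0.0661 0.0162 0.0083] turn 0.0588
top 128 [ 0.59759929 -0.14788966  0.15737625] [ 0.63726952 -0.05602187  0.16999058]
[ 0.6111204  -0.07245561  0.16574941] [ 0.61000221 -0.07079856  0.16368342]
-14.353244660854987
side 101 [ 0.59409102 -0.14943338  0.15647865] [ 0.63872696 -0.04769214  0.16990653]
[ 0.60452518 -0.06215099  0.16754349] [ 0.60927511 -0.06255875  0.16620406]
-15.032982271541231
```

Run:
```python
from h import *
c=dict(np.load('side5.npz'));W=world(c);z=W[...,2];I=c['img'].astype(int)
for lo,hi in((.1055,.115),(.09,.115)):
    m=(I.max(2)-I.min(2)<40)&(z>lo)&(z<hi)&(np.hypot(W[...,0]-.612,W[...,1]-.1)<.03)&(c['range_z']>0)
    p=W[m]; print(len(p),np.median(p,0),p.min(0),p.max(0)); vv,uu=np.nonzero(m); print(uu.min(),uu.max(),vv.min(),vv.max())
print(proj(c,[.617,.1,.11]))
for n in('top','side'):
    c=dict(np.load(n+'5.npz'));u,v=proj(c,[.615,.04,.13]).astype(int)
    print(n,u-40,v-50)
    cv2.imwrite(f'pics/{n}5.png',cv2.resize(c['img'][v-50:v+50,u-40:u+40],(400,500),interpolation=cv2.INTER_CUBIC))
cv2.imwrite('pics/b5.png',np.hstack([cv2.imread('pics/top5.png'),cv2.imread('pics/side5.png')]))
```

```text
31 [0.61536973 0.10296211 0.11008747] [0.58426346 0.08915194 0.10557552] [0.6355167  0.1155342  0.11309592]
223 231 200 206
60 [0.61028097 0.10400771 0.1058327 ] [0.58415446 0.08685742 0.09030048] [0.6355167  0.1155342  0.11309592]
223 231 200 210
[226.66910776 201.27234428]
top 206 119
side 201 143
```

View pics/b5.png

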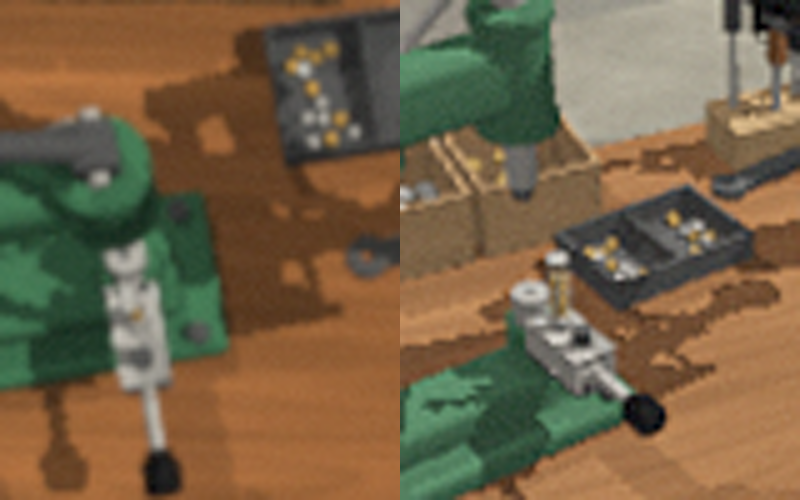

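Side crop: die top at (530,290), eye at (731,186), knob home at (642,412), magazine at (558,280). The die from side rays is (0.617, 0.099). The knob grip plus 150 mm gives (0.618, 0.0995), so they agree; the top camera reads about 5 mm low in y. The eye lies about 129 mm from the TCP. I'll first stop 30 mm short of the final pose.

```bash
python3 -c "
from h import *
go(.6480,-.058,.1476,100.7)"
```

```text
t 13.25 tcp [ 0.6423 -0.1878  0.1578] [179.3   -0.43 104.64] q7 23.4 F [-0.   0.4 -5.5] w 0.0191 -> shift [0.1241 0.0382 0.0116] turn 0.0687
```

Request:
servo_tool([
  [[0.01, 0.005, 0.002, 0.001, 0.02], [0.01, 0.017, 0.006, 0.002, 0.04], [0.01, 0.031, 0.01, 0.003, 0.06], [0.01, 0.045, 0.014, 0.004, 0.069], [0.01, 0.059, 0.018, 0.005, 0.069], [0.01, 0.073, 0.022, 0.006, 0.069], [0.01, 0.087, 0.027, 0.008, 0.069], [0.01, 0.1, 0.031, 0.009, 0.069], [0.01, 0.112, 0.035, 0.01, 0.069], [0.01, 0.12, 0.037, 0.011, 0.069], [0.01, 0.124, 0.038, 0.0115, 0.069], [0.01, 0.124, 0.038, 0.0115, 0.069]],
])

```text
time_s: 14.25
tool_pos: [0.6478, -0.0565, 0.1476]
tool_rot: [179.3, -0.5, 100.8]
force: [-0.1, 0.6, -5.5]
grip_width: 0.0192
```

Run:
```python
from h import *
go(.6422,-.0282,.1376,100.7)
c=cam('side');np.savez('side6.npz',**c);W=world(c);I=c['img'].astype(int);z=W[...,2]
m=(I.max(2)-I.min(2)<30)&(z>.14)&(z<.165)&(W[...,1]>-.03)&(W[...,1]<.09)&(abs(W[...,0]-.63)<.035)&(c['range_z']>0)
p=W[m];print(len(p),p.min(0),p.max(0));e=p[p[:,1]>p[:,1].max()-.03];print(np.median(e,0),(e.min(0)+e.max(0))/2)
f=np.polyfit(p[:,1],p[:,0],1);print(np.degrees(np.arctan(f[0])), 'slope z',np.degrees(np.arctan(np.polyfit(p[:,1],p[:,2],1)[0])))
cv2.imwrite('pics/s6.png',cv2.resize(c['img'][160:232,200:296],(800,600),interpolation=cv2.INTER_CUBIC))
```

```text
t 14.25 tcp [ 0.6478 -0.0565  0.1476] [179.34  -0.51 100.8 ] q7 7.7 F [-0.1  0.6 -5.5] w 0.0192 -> shift [ 0.0288 -0.0003  0.0102] turn 0.0018
137 [ 0.6053572  -0.02996715  0.14713847] [0.64816944 0.08454066 0.15994759]
[0.61567131 0.07072506 0.15531868] [0.62071171 0.06971714 0.1543393 ]
-10.475418825925617 slope z 0.9122693673786039
```

View pics/s6.png

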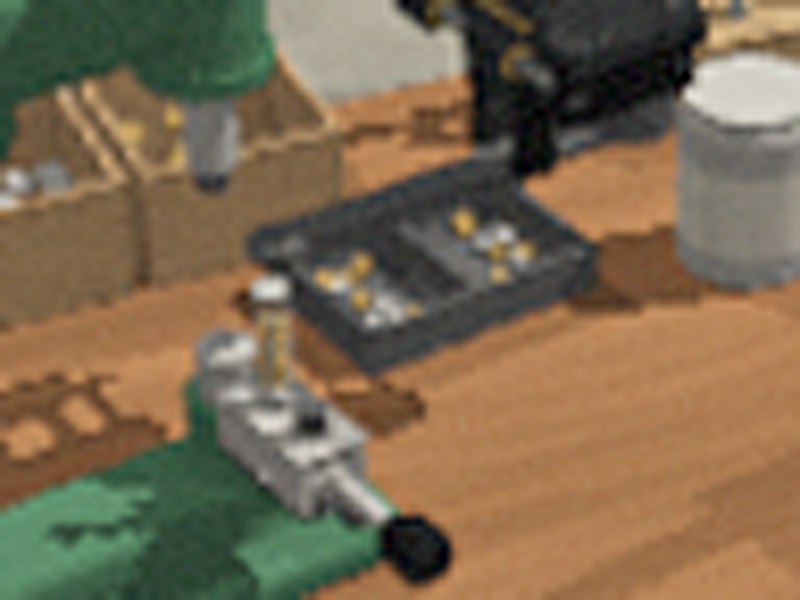

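The eye is at (285,245) in the crop, about 29 mm short of the die (225,350). The depth reading (0.6207, 0.0697) matches the prediction (0.623, 0.0707). The bar clears both magazine and ram. Final 29 mm in, 10 mm down.

Request:
servo_tool([
  [[0.01, 0.003, 0, 0.001, 0], [0.01, 0.007, 0, 0.002, 0], [0.01, 0.012, 0, 0.004, 0], [0.01, 0.017, 0, 0.005, 0], [0.01, 0.022, 0, 0.007, 0], [0.01, 0.025, 0, 0.008, 0], [0.01, 0.028, 0, 0.009, 0], [0.01, 0.029, 0, 0.01, 0], [0.01, 0.029, 0, 0.01, 0], [0.01, 0.029, 0, 0.01, 0], [0.01, 0.029, 0, 0.01, 0]],
])

```text
time_s: 15.22
tool_pos: [0.6426, -0.0299, 0.1379]
tool_rot: [179.3, -0.4, 100.7]
force: [-0.1, 0.6, -5.7]
grip_width: 0.0188
```

Run:
```python
from h import *
go(.6422,-.0282,.1376,100.7); print(np.abs(readout.get_obs()['joint_velocities']).max())
c=cam('side');W=world(c);I=c['img'].astype(int);z=W[...,2]
m=(I.max(2)-I.min(2)<30)&(z>.136)&(z<.151)&(W[...,1]>-.0)&(W[...,1]<.13)&(abs(W[...,0]-.63)<.035)&(c['range_z']>0)
p=W[m];print(len(p),p.min(0),p.max(0));e=p[p[:,1]>p[:,1].max()-.03];print(np.median(e,0),(e.min(0)+e.max(0))/2)
vv,uu=np.nonzero(m);print(uu.min(),proj(c,[.6175,.099,.143]),proj(c,[.6175,.099,.11]))
cv2.imwrite('pics/s7.png',cv2.resize(c['img'][160:232,190:286],(800,600),interpolation=cv2.INTER_CUBIC))
```

```text
t 15.22 tcp [ 0.6426 -0.0299  0.1379] [179.34  -0.43 100.7 ] q7 5.0 F [-0.1  0.6 -5.7] w 0.0188 -> shift [ 0.0018 -0.0001  0.0003] turn -0.0001
0.10121111036560575
129 [6.01561933e-01 5.62834005e-05 1.36789829e-01] [0.64513626 0.11181325 0.1504198 ]
[0.61261541 0.0961816  0.14752072] [0.61582851 0.09776418 0.14502647]
224 [226.33478966 193.78820894] [226.87178442 201.13742473]
```

View pics/s7.png

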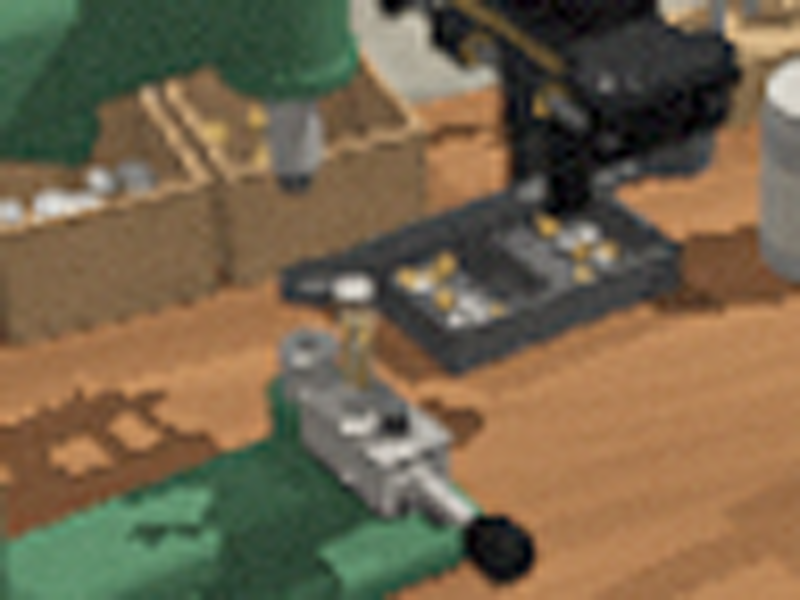

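Final view: the eye's left edge at (283,285) and the die's left edge at (281,345) nearly line up, with a visible gap above the die. The image and the pose readout both say it is about 2 mm short, so I'll nudge it in and hold.

Request:
servo_tool([
  [[0.01, 0.001, 0, 0, 0], [0.01, 0.0025, 0, 0, 0], [0.01, 0.0025, 0, 0, 0], [0.01, 0.0025, 0, 0, 0], [0.01, 0.0025, 0, 0, 0], [0.01, 0.0025, 0, 0, 0], [0.01, 0.0025, 0, 0, 0], [0.01, 0.0025, 0, 0, 0]],
])

```text
time_s: 15.93
tool_pos: [0.6421, -0.0275, 0.1379]
tool_rot: [179.3, -0.4, 100.7]
force: [-0.3, 0.3, -5.4]
grip_width: 0.0194
```

Run:
```python
from h import *
go(.6422,-.0282,.1376,100.7); 
for n in('side','top'):
    c=cam(n);W=world(c);I=c['img'].astype(int);z=W[...,2]
    m=(I.max(2)-I.min(2)<30)&(z>.136)&(z<.151)&(W[...,1]>-.0)&(W[...,1]<.13)&(abs(W[...,0]-.63)<.035)&(c['range_z']>0)
    p=W[m];e=p[p[:,1]>p[:,1].max()-.03];print(n,len(p),p[:,1].max()-.0145,(e.min(0)+e.max(0))/2,'slope',np.degrees(np.arctan(np.polyfit(p[:,1],p[:,2],1)[0])))
    k=(I.max(2)<45)&(z>.06)&(z<.11)&(W[...,0]>.4)&(W[...,0]<.52)&(abs(W[...,1]-.07)<.04); print('knob',np.median(W[k],0))
o=readout.get_obs();print(o['force'],o['joint_velocities'].round(2))
```

```text
t 15.93 tcp [ 0.6421 -0.0275  0.1379] [179.34  -0.44 100.69] q7 4.7 F [-0.3  0.3 -5.4] w 0.0194 -> shift [-0.0007 -0.0001  0.0003] turn -0.0002
side 126 0.09904815259542533 [0.61431224 0.09857219 0.14486084] slope 1.5411081724517026
knob [0.46331982 0.07450727 0.09571108]
top 151 0.09029893521143648 [0.61828651 0.08998053 0.14600186] slope 1.5281842080243204
knob [0.47151599 0.06717511 0.10079775]
[-0.74461748  0.42222534 -5.21770132] [-0.01  0.1  -0.12 -0.    0.04 -0.09  0.04]
```

```bash
python3 -c "
from h import *
env.sign_off()"
```

```text
the job is handed in; nothing more can be done
```

I loaded the rivet and handed the job in at about 16 s of the 66 s. The lid arm is held level over the lower die. The hand-in gives no verdict, so what follows is from my own readings.

- **Feed slide:** I pulled it out to the end stop, where the force reached 28 N. I then pushed it 36.1 mm home, where it stopped hard at 18 N. The knob is still in the home position.
- **Lid arm:** I picked up the large arm (about 234 mm overall) about 4 mm from its balance point. The grip is at 19.4 mm on the 20 mm bar and carries 5.4 N.
- **Final position:** The side camera puts the eye at about (0.614, 0.099) m, and I put the die at (0.6175, 0.099) m. The underside should be about 25 mm above the die, judged from the gripper height. The bar tilts about 1.5° at most. The force reading shows only the arm's weight, so I see no contact with the riveter.

**Disagreement:** The top camera reads the eye about 4 mm short of the die. Its view there is partly hidden by the ram guide, and it was already reading about 5 mm low in y, so I went with the side camera and the gripper readings.

I didn't measure the other items again at the end. No move came near them, and those in the last view looked undisturbed.

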